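Unlatch the charged battery pack and stand it in its tray

ROBOT

A 6-joint arm with a two-finger parallel gripper is mounted at the origin on a cart in front of the work surface, level with it; the furniture and walls round the work are solid. World frame = base frame: x ahead of the robot, y to its left, z up, the work surface at z = 0. Lengths are in m, angles in rad, forces in N, time in s.
With the tool pointing down it reaches from about 0.35 to 0.85 m from the base axis. Payload 8.1 kg.
Tool frame: the origin (TCP) lies midway between the tips of the shut fingers; the grasp point (between the pads) lies 19 mm behind it; z points along the fingers, y is the line along which they close (so a half turn about z gives the same grasp; the last joint's range is limited). The gripper opens to 85 mm and grips with 20 to 120 N. Pads are 22 mm wide; open, the fingers measure 114 mm over their backs; the gripper's body (76 mm by 85 mm) begins 54 mm behind the grasp point. The pads swing forward as they close: fully open they stand 13 mm farther back than shut.
Start: joints at [-1.275, 0.13, 1.488, -0, 1.523, -0.085], TCP at [0.223, -0.557, 0.231] pointing down, gripper open.
Joint ranges: [-2.96, 2.96], [-0.89, 2.26], [0.02, 2.5], [-1.34, 4.48], [0, 2.73], [-2.66, 2.66]. Speed limits (rad/s): [2.39, 2.39, 2.79, 3.14, 3.14, 3.14].

INTERFACE

Orientations are given as a unit quaternion [x, y, z, w].
In Python, from cell import arm gives the robot as it stands.
- The arm moves only by the tool carry_out, never from a script. Its argument "motion" is a list of rows, each a list of 2 entries, a list of its own where there are three numbers: the shift along the world's x, y, z in cm, then the turn, a rotation vector about the world's x, y, z in degrees. In form: [[[dx, dy, dz], [rx, ry, rz]], ...]. A call has 1 to 5 rows; each row shifts and turns the commanded pose from where the row before left it; what a row does not reach is not made up. A row lasts 1/8 s, in which the tool goes at most 62.5 mm and 10.7 degrees, less where a joint would pass 70% of its speed; a pose out of reach is approached as far as the arm can. A call is refused whole if a number of a shift passes 6.25 or a number of a turn 10.7, either way. A call with a gripper value outside its range is refused whole. "gripper" is the opening in per cent of the stroke, from 0 (shut) to 100 (fully open), set as the call begins (left out, the last holds). The fingers move at their own pace and stop on an object; the grip force is fixed at half the most. Time passes only in rows, so rows that do not move let the fingers close. It gives the time, the measured TCP pose, the force, the opening and the grip force at its end, in the units of the state.
- arm.observe(): the state, without advancing time (a new reading comes with each control period).
- arm.camera(name): name is "side" or "top"; returns a dict with "frame" (384x512x3 uint8, red, green, blue), "fx", "fy", "cx", "cy" (pixels), "dist" ([k1, k2, p1, p2, k3] as OpenCV has them; the pictures are not rectified), "R" (3x3) and "t" (3): a world point X has camera coordinates R X + t. Camera axes: x right, y down, z forward; pixel columns grow to the right and rows downward; lengths in m; the calibration is good to about 2 mm. A picture is of the moment at which its call begins. There is no depth.
- arm.job_done(): hands the job in; it is judged then, once.
The state is a dict: "t": time; "joint_pos": joint angles; "joint_velocities": joint speeds; "joint_torque": joint torques, N m; "eef_pos": TCP position; "ee_rot": TCP orientation; "ft_force": force on the tool from outside, world axes, zero at the start; "ft_torque": the same for the moment, N m; "opening": finger opening in m; "finger_force": force on a finger pad.
Only numpy, scipy, OpenCV 4.12 (cv2) and the standard library are available. Lean on these libraries where they do the work, as an engineer would, in place of code of your own. Each camera call takes 0.05 s, during which the arm holds its last target. There are 200 camera calls.

TASK

Take the charged battery pack out of the charger: squeeze its red snap tab inward, gently enough not to break it, and lift the pack straight up without wrenching it against its latch or the charger. Then stand the pack upright on the floor of the wooden tray, letting go only once it stands there, and leave the tape measure, sanding block and pencil where they lie.

Things in the scene. Friction and masses are not known exactly. Their poses are not given: they have to be found in the camera images.
- charger: black battery charger fixed to the worktop, 128 x 96 mm, rim 46 mm high, with a low grey console (27 mm high, three lamps) on its -x side. Origin: under the centre of its pocket; z up. The pocket is open above, 72 x 46 mm inside (1 mm of play each side of the pack), its floor at z = 12 mm, walls 10 to 12 mm thick. More than 20 N between pack and charger counts as wrenching.
- catch_lip (a point): inner lower edge of the charger's yellow catch lip, in the middle of the pocket's -y wall (charger frame: y = -23, z = 36 mm). The tab's hook (pack frame: z = 16 to 22 mm, out to y = -26 mm) catches under it once the pack has risen 2 mm.
- battery: black battery pack with a green band, 70 x 44 x 105 mm, about 0.3 to 0.5 kg, seated in the charger with the same axes, its underside on the pocket floor. Origin: centre of its underside, z up. Pinch it from above along its y axis, red tab against grey thumb rest, 78 mm up, and keep the tab pressed while lifting it straight up.
- tab_place (a point): where the face of the red snap tab's button stands unpressed: pack frame (0, -28, 78) mm; button 26 x 26 mm. It is pressed toward the pack's +y, at most 6.8 mm, against a spring: 2.5 N at first, 2.5 N more per mm. The hook is clear at 2 to 4 mm of press (8 to 13 N, by the pack's play); over 18 N the tab breaks.
- rest_place (a point): innermost place of the face of the grey ribbed thumb rest opposite the tab: pack frame (0, 22, 78) mm. The rest, 30 x 30 mm, is clamped fast (rigid in use) 1 to 12 mm farther out along the pack's +y, differing from pack to pack; how far is not reported and must be felt.
- tray: open tray of light wood, fixed, 98 x 78 x 34 mm outside, 86 x 66 mm inside, walls 6 mm, floor 6 mm thick. Origin: centre of its underside, z up. The pack fits in with its x axis along the tray's x axis, either way round.
- clamp_bar (a point): middle of the top of a grey aluminium clamp bar, fixed, that runs along x over the whole reach at the robot's right of the work: 24 mm wide, its underside 133 mm and its top 183 mm above the worktop. Charger and tray lie to its left (+y). Pass over it, touching nothing; a like bar runs 0.65 m farther left.
- tape_measure: yellow and black pocket tape measure, 36 x 99 x 66 mm, loose; origin: centre of its underside. Leave alone.
- sanding_block: cork block wrapped in abrasive paper, 63 x 119 x 36 mm, loose; origin: centre of its underside. Leave alone.
- pencil: red flat joiner pencil, 14 x 174 x 10 mm, loose; origin: centre of its underside. Leave alone.
Mind the look-alikes: they are no part of the job. Leave any purple look-alike of the charger alone.

How it is judged:
By the outcome, as a careful person would: the job done as asked, in the order asked, and still so for the second after the job is handed in, with the robot touching nothing.
It also fails if it takes over 67 s, if anything falls off the work surface, if the arm or the gripper's body presses on something with over 40 N, if the wrist force passes 120 N, or if a joint passes its speed limit or range.

## Working session

There is one attempt and no reset: what is moved stays moved. The work goes in short steps, Python scripts to look and compute and a tool call to move; the robot and the scene stay as the last step left them, time stands still between calls to the robot, and variables do not carry over. Pictures are saved under pics/ and viewed, at most 10 in all, crops included, and the job is handed in when it is done.

Besides the shell and the picture viewer there is one more tool, called after "Request:" as a command line: name --argument value ..., lists and objects as JSON in quotes. carry_out: Moves the arm, as the interface text tells. Its arguments: {"type":"object","properties":{"motion":{"type":"array"},"gripper":{"type":"number"}},"required":["motion"]}

```bash
mkdir -p pics; ls; python3 - <<'E'
from cell import arm
import cv2,numpy as np
s=arm.observe();print({k:np.round(v,3).tolist() for k,v in s.items()})
for n in("top","side"):
    c=arm.camera(n);cv2.imwrite(f"pics/{n}0.png",c["frame"][...,::-1]);print(n,c["fx"],c["fy"],c["cx"],c["cy"],c["dist"],np.round(c["R"],4).tolist(),np.round(c["t"],4).tolist())
E
```

```text
pics
{'t': 0.0, 'joint_pos': [-1.275, 0.131, 1.489, -0.0, 1.523, -0.085], 'joint_velocities': [-0.0, 0.0, 0.002, -0.001, 0.001, 0.001], 'joint_torque': [-0.001, -56.94, -50.055, -0.0, 0.014, 0.0], 'eef_pos': [0.223, -0.557, 0.23], 'ee_rot': [0.982, 0.189, -0.0, -0.001], 'ft_force': [0.466, -0.073, 0.163], 'ft_torque': [0.028, -0.023, -0.014], 'finger_force': 0.0, 'opening': 0.085}
top 423.31715956130455 423.31715956130455 260.7597744778009 191.0033086347561 [-0.10616414  0.          0.          0.          0.        ] [[0.0171, -0.9998, -0.0073], [-0.982, -0.0154, -0.1885], [0.1883, 0.0104, -0.982]] [0.1345, 0.5707, 1.2057]
side 401.44044408933894 401.44044408933894 255.53612245964368 185.34601751123506 [-0.12558238  0.          0.          0.          0.        ] [[-0.999, -0.0437, -0.0109], [-0.0221, 0.6846, -0.7286], [0.0393, -0.7276, -0.6849]] [0.5477, 0.0321, 1.1284]
```

View pics/top0.png

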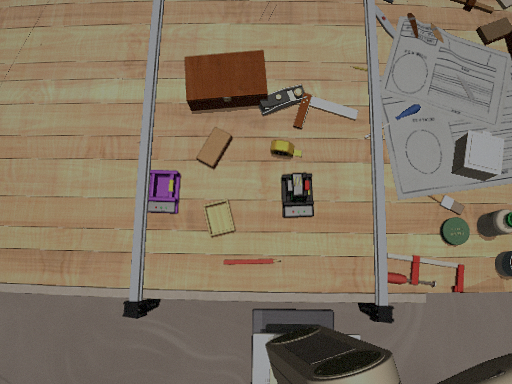

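View pics/side0.png

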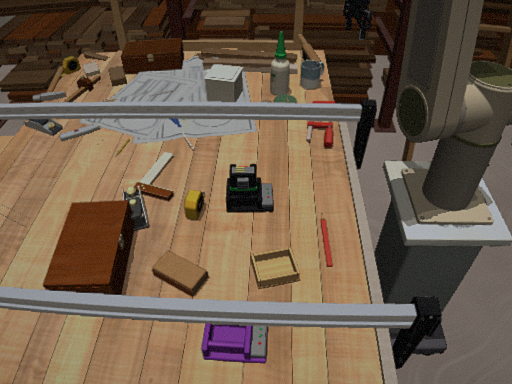

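Top view: the black charger with the pack is at about (298,193), with its red tab at (308,186) facing -y. The purple look-alike is at (165,192), the tray at (220,218), the tape at (283,148), the block at (214,147) and the pencil at (250,262). The only things that could be taken for the charger are the black one at (298,193) and the purple one at (165,192), so I choose the black one. I'll check that in a close crop.

```bash
cat > h.py <<'E'
import cv2,numpy as np
from cell import arm
def ray(c,uv):
    K=np.array([[c["fx"],0,c["cx"]],[0,c["fy"],c["cy"]],[0,0,1]])
    p=cv2.undistortPoints(np.array(uv,float).reshape(-1,1,2),K,np.array(c["dist"]))[:,0]
    R,t=np.array(c["R"]),np.array(c["t"])
    return -R.T@t,np.c_[p,np.ones(len(p))]@R
def plane(c,uv,z):
    o,d=ray(c,uv);return o+d*((z-o[2])/d[:,2])[:,None]
def proj(c,X):
    K=np.array([[c["fx"],0,c["cx"]],[0,c["fy"],c["cy"]],[0,0,1]])
    return cv2.projectPoints(np.array(X,float).reshape(-1,1,3),cv2.Rodrigues(np.array(c["R"]))[0],np.array(c["t"]),K,np.array(c["dist"]))[0][:,0]
def rect(m): 
    n,l,s,_=cv2.connectedComponentsWithStats(m.astype(np.uint8));k=1+s[1:,4].argmax()
    return l==k
E
python3 - <<'E'
from h import *
a=arm.camera("top");b=arm.camera("side")
ca=a["frame"][160:240,195:325];cb=b["frame"][155:295,215:310]
A=cv2.resize(ca,None,fx=5,fy=5,interpolation=cv2.INTER_CUBIC)[...,::-1];cv2.imwrite("pics/ca.png",A)
cv2.imwrite("pics/cb.png",cv2.resize(cb,None,fx=4,fy=4,interpolation=cv2.INTER_CUBIC)[...,::-1])
for nm,c,(r0,r1,c0,c1) in(("top",a,(160,225,270,325)),("side",b,(155,220,215,280))):
    f=c["frame"].astype(int);R,G,B=f[...,0],f[...,1],f[...,2]
    w=np.zeros(R.shape,bool);w[r0:r1,c0:c1]=1
    for k,m in(("red",(R>110)&(G<70)&(B<70)),("green",(G>R+25)&(G>B+10)),("yellow",(R>140)&(G>110)&(B<70)),("dark",(R+G+B<330)&(abs(R-B)<40))):
        m=m&w
        if m.sum()<4: print(nm,k,"none");continue
        m=rect(m);y,x=np.nonzero(m);print(nm,k,m.sum(),x.mean().round(1),y.mean().round(1),x.min(),x.max(),y.min(),y.max(),cv2.minAreaRect(np.c_[x,y].astype(np.float32)))
E
```

```text
top red 37 306.5 184.9 305 308 180 189 ((306.5, 184.5), (9.0, 3.0), 90.0)
top green 4 291.0 194.5 291 291 193 196 ((291.0, 194.5), (3.0, 0.0), -90.0)
top yellow none
top dark 915 296.0 193.7 281 313 172 217 ((296.793212890625, 194.6233367919922), (44.73615646362305, 31.899494171142578), 87.79740142822266)
side red 4 267.5 196.5 267 268 196 197 ((267.5, 196.5), (1.0, 1.0), 90.0)
side green 76 243.2 188.8 230 257 186 190 ((243.5, 188.0), (27.0, 4.0), 0.0)
side yellow none
side dark 1757 247.2 191.6 226 273 164 212 ((249.5, 188.0), (48.0, 47.0), 90.0)
```

View pics/ca.png

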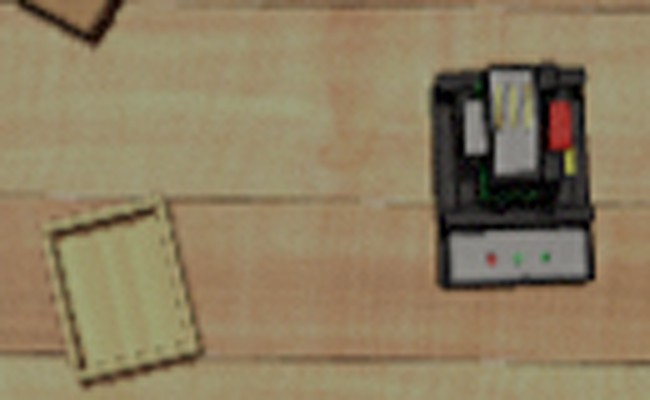

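View pics/cb.png

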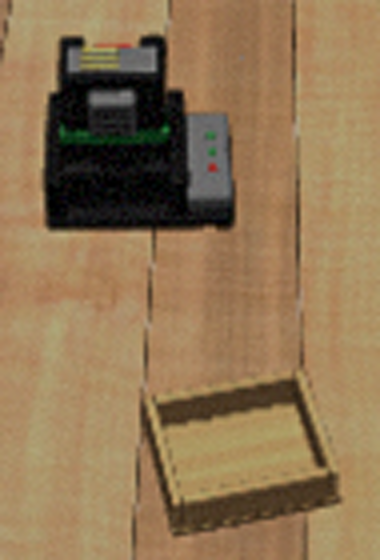

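The crop confirms the black charger: pack top plate at crop (514,122), red tab (560,125), yellow lip (571,162), rest (475,128), console (515,255). Tray rim corners are at (45,228), (163,197), (203,352) and (85,385). In the side crop, the pack top spans (60..165, 38) and the tray is at (243,455). Next I turn these into positions.

```bash
python3 - <<'E'
from h import *
np.set_printoptions(precision=4,suppress=True)
a=arm.camera("top");b=arm.camera("side")
T=lambda l:np.array(l,float)/5+[195-.4,160-.4]
S=lambda l:np.array(l,float)/4+[215-.4,155-.4]
print("plate top",plane(a,T([[490,70],[535,68],[537,175],[495,172]]),.117))
print("plate side",plane(b,S([[68,45],[157,45],[157,73],[68,73]]),.117))
print("red@90",plane(a,[[306.5,184.5]],.095))
print("rest top",plane(a,T([[475,128]]),.105),"rest side",plane(b,S([[111,98]]),.105))
print("console top",plane(a,T([[445,232],[588,230],[593,280],[450,283]]),.027))
print("rim top",plane(a,T([[437,72],[583,70],[592,215],[440,220]]),.046))
t=plane(a,T([[45,228],[163,197],[203,352],[85,385]]),.034);print("tray",t,t.mean(0))
t=plane(b,S([[145,402],[297,372],[338,482],[180,503]]),.034);print("tray side",t,t.mean(0))
# clamp bar edges top view
print("bar",plane(a,[[371,190],[383,190]],.183))
print("tape",plane(a,[[283,148]],.06))
E
```

```text
plate top [[0.6084 0.0532 0.117 ]
 [0.61   0.0276 0.117 ]
 [0.5479 0.0265 0.117 ]
 [0.5493 0.0503 0.117 ]]
plate side [[0.6091 0.0224 0.117 ]
 [0.5505 0.0206 0.117 ]
 [0.5492 0.0483 0.117 ]
 [0.6066 0.0501 0.117 ]]
red@90 [[0.5819 0.0115 0.095 ]]
rest top [[0.577 0.061 0.105]] rest side [[0.5785 0.06   0.105 ]]
console top [[ 0.5286  0.0742  0.027 ]
 [ 0.5312 -0.0124  0.027 ]
 [ 0.5007 -0.0152  0.027 ]
 [ 0.4976  0.071   0.027 ]]
rim top [[ 0.6234  0.0806  0.046 ]
 [ 0.6261 -0.0078  0.046 ]
 [ 0.5373 -0.0126  0.046 ]
 [ 0.5328  0.0781  0.046 ]]
tray [[0.526  0.3157 0.034 ]
 [0.5462 0.245  0.034 ]
 [0.4528 0.2182 0.034 ]
 [0.4319 0.288  0.034 ]] [0.4892 0.2667 0.034 ]
tray side [[0.5481 0.2481 0.034 ]
 [0.458  0.2227 0.034 ]
 [0.4358 0.3008 0.034 ]
 [0.5248 0.3177 0.034 ]] [0.4917 0.2723 0.034 ]
bar [[ 0.5512 -0.1534  0.183 ]
 [ 0.5517 -0.1862  0.183 ]]
tape [[0.701  0.0787 0.06  ]]
```

Pack: about (0.579, 0.0375), yaw about 2°. Tray: about (0.4905, 0.2695), yaw about 16°. I'll move over the bar to above the pack.

Request:
carry_out --motion '[[[0, 0, 4], [0, 0, 0]], [[2.5, 4.5, 0], [0, 0, -4]], [[3, 5, 0], [0, 0, -4]], [[3, 5, 0], [0, 0, -4]], [[3, 5, 0], [0, 0, -4]]]' --gripper 100

```text
t: 0.92
eef_pos: [0.3386, -0.3604, 0.2713]
ee_rot: [0.999, 0.049, 0.0, 0.0]
ft_force: [1.5, -0.1, 0.4]
opening: 0.0855
finger_force: 0.0
```

Request:
carry_out --motion '[[[3, 5, 0], [0, 0, -4]], [[3, 5, 0], [0, 0, 0]], [[3, 5, 0], [0, 0, 0]], [[3, 5, 0], [0, 0, 0]], [[3, 5, 0], [0, 0, 0]]]'

```text
t: 1.55
eef_pos: [0.4888, -0.1103, 0.2715]
ee_rot: [1.0, 0.016, 0.0, 0.0]
ft_force: [-0.0, -1.4, 0.4]
opening: 0.0851
finger_force: 0.0
```

Request:
carry_out --motion '[[[3, 5, 0], [0, 0, 0]], [[3, 5, 0], [0, 0, 0]], [[3, 5, 0], [0, 0, 0]], [[0, 0, 0], [0, 0, 0]], [[0, 0, 0], [0, 0, 0]]]'

```text
t: 2.17
eef_pos: [0.5778, 0.038, 0.271]
ee_rot: [1.0, 0.016, -0.0, 0.0]
ft_force: [-0.7, -0.9, -0.5]
opening: 0.0855
finger_force: 0.0
```

```bash
python3 - <<'E'
from h import *
from scipy.spatial.transform import Rotation as Ro
s=arm.observe();print(s["eef_pos"],Ro.from_quat(s["ee_rot"]).as_matrix().round(3),s["ft_force"],s["joint_pos"],s["t"])
c=arm.camera("side");cv2.imwrite("pics/s1.png",c["frame"][...,::-1])
E
```

```text
[0.57781867 0.03802742 0.27095953] [[ 0.999  0.033 -0.001]
 [ 0.033 -0.999 -0.   ]
 [-0.001  0.    -1.   ]] [-0.71443538 -0.88921444 -0.53265471] [-2.25678994e-02  6.12589614e-02  1.48994827e+00 -3.92684433e-04
  1.59116276e+00  1.51560918e+00] 2.175
```

Request:
carry_out --motion '[[[0.1, 0.2, -5], [0, 0, 0]], [[0, 0, -5], [0, 0, 0]], [[0, 0, -4], [0, 0, 0]], [[0, 0, -2], [0, 0, 0]], [[0, 0, 0], [0, 0, 0]]]'

```text
t: 2.85
eef_pos: [0.578, 0.0392, 0.1104]
ee_rot: [1.0, 0.015, -0.001, -0.0]
ft_force: [0.2, -0.3, 0.7]
opening: 0.0856
finger_force: 0.0
```

Request:
carry_out --motion '[[[0, 0, -2], [0, 0, 0]], [[0, 0, -1.7], [0, 0, 0]], [[0, 0, -1], [0, 0, 0]], [[0, 0, 0], [0, 0, 0]], [[0, 0, 0], [0, 0, 0]]]'

```text
t: 3.48
eef_pos: [0.5794, 0.04, 0.0647]
ee_rot: [1.0, 0.016, 0.0, 0.0]
ft_force: [-0.0, 0.4, 0.5]
opening: 0.0855
finger_force: 0.0
```

```bash
python3 - <<'E'
from h import *
c=arm.camera("side");d=arm.camera("top")
A=cv2.resize(c["frame"][110:235,200:300],None,fx=4,fy=4,interpolation=cv2.INTER_CUBIC)
B=cv2.resize(d["frame"][140:265,245:345],None,fx=4,fy=4,interpolation=cv2.INTER_CUBIC)
cv2.imwrite("pics/s2.png",np.hstack([A,B])[...,::-1])
E
```

```text
(no output)
```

View pics/s2.png

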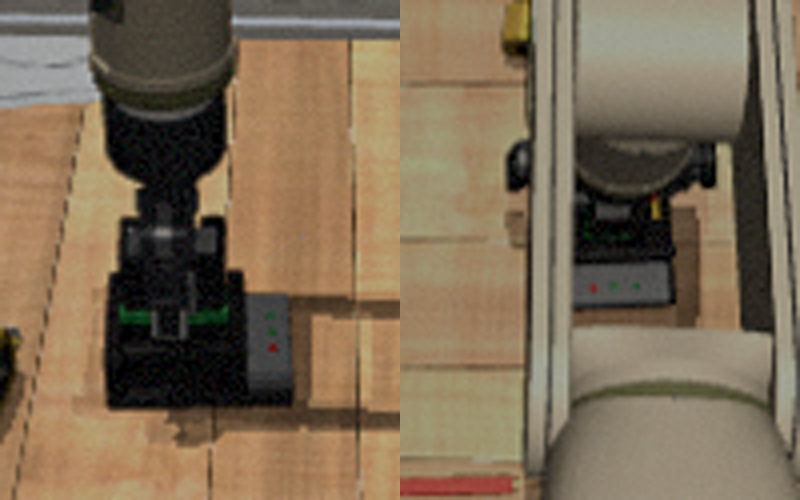

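The side view shows the near finger at crop (172,300), centred in front of the pack and clear of the rim. Now I close slowly and feel for contact.

Request:
carry_out --motion '[[[0, 0, 0], [0, 0, 0]], [[0, 0, 0], [0, 0, 0]], [[0, 0, 0], [0, 0, 0]], [[0, 0, 0], [0, 0, 0]]]' --gripper 76

```text
t: 4.08
eef_pos: [0.5794, 0.0397, 0.0646]
ee_rot: [1.0, 0.016, 0.0, 0.0]
ft_force: [1.3, -3.4, 1.6]
opening: 0.0649
finger_force: 1.5
```

Request:
carry_out --motion '[[[0, 0, 0], [0, 0, 0]], [[0, 0, 0], [0, 0, 0]], [[0, 0, 0], [0, 0, 0]]]' --gripper 73

```text
t: 4.45
eef_pos: [0.5793, 0.0395, 0.0646]
ee_rot: [1.0, 0.016, 0.0, 0.0]
ft_force: [0.4, -5.9, 3.3]
opening: 0.0625
finger_force: 2.5
```

Request:
carry_out --motion '[[[0, -0.15, 0], [0, 0, 0]], [[0, 0, 0], [0, 0, 0]], [[0, 0, 0], [0, 0, 0]]]'

```text
t: 4.82
eef_pos: [0.5792, 0.0386, 0.0644]
ee_rot: [1.0, 0.016, 0.0, -0.0]
ft_force: [0.7, -2.8, 3.2]
opening: 0.0626
finger_force: 2.2
```

Request:
carry_out --motion '[[[0, -0.1, 0], [0, 0, 0]], [[0, 0, 0], [0, 0, 0]], [[0, 0, 0], [0, 0, 0]]]' --gripper 71

```text
t: 5.2
eef_pos: [0.5789, 0.0377, 0.0642]
ee_rot: [1.0, 0.016, -0.0, -0.0]
ft_force: [1.6, -1.5, 1.6]
opening: 0.0607
finger_force: 5.3
```

Request:
carry_out --motion '[[[0, -0.1, 0], [0, 0, 0]], [[0, 0, 0], [0, 0, 0]], [[0, 0, 0], [0, 0, 0]]]' --gripper 69

```text
t: 5.58
eef_pos: [0.5788, 0.0368, 0.0641]
ee_rot: [1.0, 0.016, -0.0, -0.0]
ft_force: [1.4, 1.8, 0.5]
opening: 0.0594
finger_force: 9.3
```

Request:
carry_out --motion '[[[0, 0.07, 0], [0, 0, 0]], [[0, 0, 0], [0, 0, 0]], [[0, 0, 0], [0, 0, 0]]]' --gripper 68

```text
t: 5.95
eef_pos: [0.5787, 0.0371, 0.0641]
ee_rot: [1.0, 0.016, -0.0, 0.0]
ft_force: [-0.5, 1.1, 0.7]
opening: 0.0578
finger_force: 10.4
```

Request:
carry_out --motion '[[[0, 0.03, 0], [0, 0, 0]], [[0, 0, 0], [0, 0, 0]], [[0, 0, 0], [0, 0, 0]]]' --gripper 67.3

```text
t: 6.32
eef_pos: [0.5788, 0.0374, 0.0642]
ee_rot: [1.0, 0.016, -0.0, 0.0]
ft_force: [-2.5, 0.3, 2.5]
opening: 0.0576
finger_force: 11.2
```

Request:
carry_out --motion '[[[0, 0.03, 0], [0, 0, 0]], [[0, 0, 0], [0, 0, 0]], [[0, 0, 0], [0, 0, 0]]]' --gripper 66.3

```text
t: 6.7
eef_pos: [0.5789, 0.0377, 0.0644]
ee_rot: [1.0, 0.016, -0.0, 0.0]
ft_force: [-4.2, -0.7, 4.5]
opening: 0.057
finger_force: 12.9
```

```bash
python3 - <<'E'
from h import *
print([(s:=arm.observe())["finger_force"],s["ft_force"].tolist() if hasattr(s["ft_force"],"tolist") else s["ft_force"],s["opening"]])
E
```

```text
[12.851553708314896, [-4.209179226837085, -0.6823708740912195, 4.477877443704557], 0.0570404412342854]
```

Request:
carry_out --motion '[[[-0.03, 0.02, 0.03], [0, 0, 0]], [[0, 0, 0], [0, 0, 0]], [[0, 0, 0], [0, 0, 0]]]' --gripper 65.6

```text
t: 7.08
eef_pos: [0.5788, 0.0379, 0.0645]
ee_rot: [1.0, 0.016, 0.0, 0.0]
ft_force: [-1.0, 0.0, 1.2]
opening: 0.0566
finger_force: 14.0
```

Request:
carry_out --motion '[[[0, 0, 0.05], [0, 0, 0]], [[0, 0, 0], [0, 0, 0]]]'

```text
t: 7.32
eef_pos: [0.5785, 0.038, 0.0646]
ee_rot: [1.0, 0.016, -0.0, -0.0]
ft_force: [-0.2, -1.1, -2.4]
opening: 0.0562
finger_force: 14.0
```

Request:
carry_out --motion '[[[0, 0, 0.06], [0, 0, 0]], [[0, 0, 0.06], [0, 0, 0]], [[0, 0, 0], [0, 0, 0]]]'

```text
t: 7.7
eef_pos: [0.5786, 0.038, 0.0662]
ee_rot: [1.0, 0.016, -0.0, -0.0]
ft_force: [-0.0, -0.5, -4.7]
opening: 0.0563
finger_force: 14.1
```

Request:
carry_out --motion '[[[0, 0, 0.06], [0, 0, 0]], [[0, 0, 0.06], [0, 0, 0]], [[0, 0, 0], [0, 0, 0]]]'

```text
t: 8.07
eef_pos: [0.5788, 0.038, 0.0676]
ee_rot: [1.0, 0.016, 0.0, -0.0]
ft_force: [0.5, 0.3, -3.7]
opening: 0.0565
finger_force: 14.1
```

Request:
carry_out --motion '[[[0, 0, 0.1], [0, 0, 0]], [[0, 0, 0.1], [0, 0, 0]], [[0, 0, 0.1], [0, 0, 0]], [[0, 0, 0], [0, 0, 0]]]'

```text
t: 8.57
eef_pos: [0.5788, 0.038, 0.0706]
ee_rot: [1.0, 0.016, 0.0, 0.0]
ft_force: [-0.5, 0.4, -4.2]
opening: 0.0565
finger_force: 14.1
```

Request:
carry_out --motion '[[[0, 0, 0.15], [0, 0, 0]], [[0, 0, 0.2], [0, 0, 0]], [[0, 0, 0.3], [0, 0, 0]], [[0, 0, 0.3], [0, 0, 0]], [[0, 0, 0], [0, 0, 0]]]'

```text
t: 9.2
eef_pos: [0.5791, 0.038, 0.0805]
ee_rot: [1.0, 0.016, 0.0, 0.0]
ft_force: [-0.1, 0.1, -4.5]
opening: 0.0563
finger_force: 14.1
```

Request:
carry_out --motion '[[[0, 0, 0.5], [0, 0, 0]], [[0, 0, 0.8], [0, 0, 0]], [[0, 0, 1], [0, 0, 0]], [[0, 0, 1], [0, 0, 0]], [[0, 0, 1], [0, 0, 0]]]'

```text
t: 9.82
eef_pos: [0.5789, 0.038, 0.124]
ee_rot: [1.0, 0.016, 0.0, -0.0]
ft_force: [-0.6, -0.2, -4.8]
opening: 0.0564
finger_force: 14.1
```

Request:
carry_out --motion '[[[0, 0, 1], [0, 0, 0]], [[0, 0, 1], [0, 0, 0]], [[0, 0, 0.7], [0, 0, 0]], [[0, 0, 0.3], [0, 0, 0]], [[0, 0, 0], [0, 0, 0]]]'

```text
t: 10.45
eef_pos: [0.5787, 0.038, 0.153]
ee_rot: [1.0, 0.016, 0.0, -0.0]
ft_force: [1.0, -0.5, -4.3]
opening: 0.0563
finger_force: 14.1
```

```bash
python3 - <<'E'
from h import *
c=arm.camera("side")
f=c["frame"];cv2.imwrite("pics/s3.png",cv2.resize(f[70:300,190:320],None,fx=2.5,fy=2.5,interpolation=cv2.INTER_CUBIC)[...,::-1])
E
```

```text
(no output)
```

View pics/s3.png

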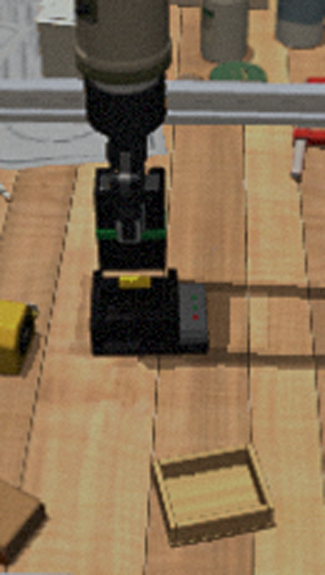

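The pack hangs upright and clear of the charger at crop (130,220), with the tray at (213,495). Now a closer second measurement of the tray.

```bash
python3 - <<'E'
from h import *
d=arm.camera("top");c=arm.camera("side")
A=cv2.resize(d["frame"][197:241,200:240],None,fx=10,fy=10,interpolation=cv2.INTER_CUBIC)
B=cv2.resize(c["frame"][246:290,247:303],None,fx=7,fy=10,interpolation=cv2.INTER_CUBIC)
cv2.imwrite("pics/tr.png",np.hstack([A,B])[...,::-1])
E
```

```text
(no output)
```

View pics/tr.png

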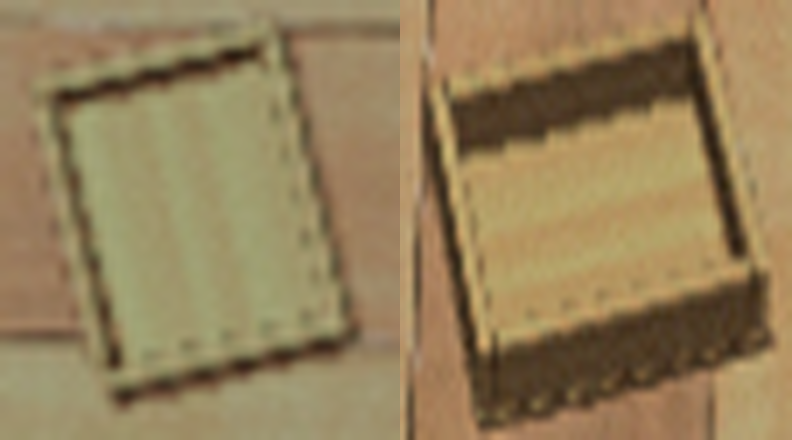

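```bash
python3 - <<'E'
from h import *
a=arm.camera("top");b=arm.camera("side")
for c,p in((a,np.array([[37,84],[278,20],[350,325],[112,384]])/10+[199.55,196.55]),(b,(np.array([[432,86],[702,16],[765,270],[479,348]])-[400,0])/[7,10]+[246.57,245.55])):
    t=plane(c,p,.034);e=np.roll(t,-1,0)-t
    print(t[:,:2].round(4).tolist(),t.mean(0).round(4),np.hypot(*e[:,:2].T).round(4),np.degrees(np.arctan2(e[:,1],e[:,0])).round(1))
E
```

```text
[[0.5268, 0.3168], [0.5476, 0.2446], [0.4556, 0.2202], [0.4367, 0.2907]] [0.4917 0.2681 0.034 ] [0.0752 0.0951 0.073  0.0938] [ -74.  -165.1  105.    16.2]
[[0.5476, 0.2453], [0.4559, 0.2213], [0.4364, 0.2939], [0.5287, 0.3179]] [0.4921 0.2696 0.034 ] [0.0948 0.0752 0.0954 0.075 ] [-165.3  105.    14.6  -75.5]
```

Request:
carry_out --motion '[[[-0.4, 1.0, 0], [0, 0, 0.6]], [[-0.8, 2.1, 0], [0, 0, 1.4]], [[-0.9, 2.4, 0], [0, 0, 1.4]], [[-0.9, 2.4, 0], [0, 0, 1.4]], [[-0.9, 2.4, 0], [0, 0, 1.4]]]'

```text
t: 11.32
eef_pos: [0.5386, 0.1432, 0.153]
ee_rot: [0.997, 0.071, -0.0, -0.0]
ft_force: [0.7, 0.8, -3.1]
opening: 0.0565
finger_force: 14.1
```

Request:
carry_out --motion '[[[-0.9, 2.4, 0], [0, 0, 1.4]], [[-0.9, 2.4, 0], [0, 0, 1.4]], [[-0.9, 2.4, 0], [0, 0, 1.4]], [[-0.9, 2.4, 0], [0, 0, 1.4]], [[-0.7, 2.0, 0], [0, 0, 1]]]'

```text
t: 11.95
eef_pos: [0.4951, 0.2593, 0.153]
ee_rot: [0.992, 0.129, -0.0, -0.0]
ft_force: [0.8, -0.8, -4.9]
opening: 0.0563
finger_force: 14.1
```

Request:
carry_out --motion '[[[-0.4, 1.2, 0], [0, 0, 0.6]], [[-0.1, 0.5, 0], [0, 0, 0]], [[0, 0, 0], [0, 0, 0]], [[0, 0, 0], [0, 0, 0]]]'

```text
t: 12.45
eef_pos: [0.4919, 0.2734, 0.153]
ee_rot: [0.991, 0.132, -0.0, 0.0]
ft_force: [-0.1, -0.9, -3.9]
opening: 0.0563
finger_force: 14.1
```

Request:
carry_out --motion '[[[-0.1, 0, -1], [0, 0, 0]], [[0, 0, -1.5], [0, 0, 0]], [[0, 0, -1.5], [0, 0, 0]], [[0, 0, -1], [0, 0, 0]], [[0, 0, 0], [0, 0, 0]]]'

```text
t: 13.08
eef_pos: [0.4897, 0.2736, 0.1014]
ee_rot: [0.991, 0.132, -0.001, 0.0]
ft_force: [-0.5, 0.5, -4.5]
opening: 0.0563
finger_force: 14.1
```

```bash
python3 - <<'E'
from h import *
d=arm.camera("top");c=arm.camera("side")
A=cv2.resize(d["frame"][170:250,180:260],None,fx=5,fy=5,interpolation=cv2.INTER_CUBIC)
B=cv2.resize(c["frame"][215:295,235:315],None,fx=5,fy=5,interpolation=cv2.INTER_CUBIC)
cv2.imwrite("pics/p.png",np.hstack([A,B])[...,::-1])
E
```

```text
(no output)
```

View pics/p.png

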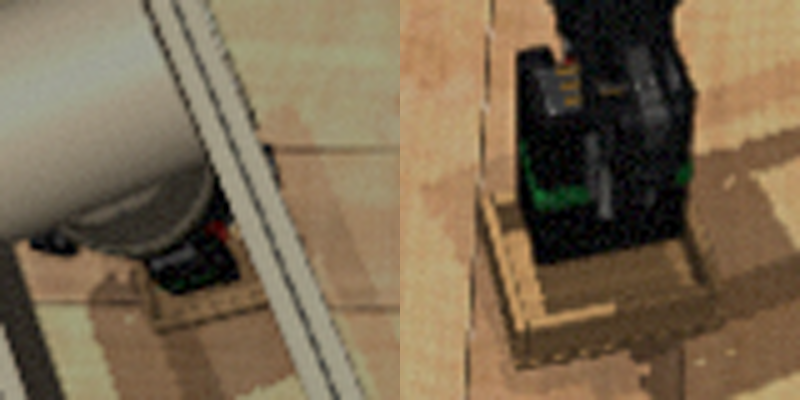

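The side half shows the pack above the tray, with its lower +y edge from (535,262) to (685,240). I check that against the tray.

```bash
python3 - <<'E'
from h import *
b=arm.camera("side")
p=plane(b,np.array([[135,262],[285,240]])/5+[234.6,214.6],.0485)[:,:2]
y=np.radians(15.2);R=np.array([[np.cos(y),np.sin(y)],[-np.sin(y),np.cos(y)]])
print((R@(p-[.492,.269]).T).T, (R@(np.array(arm.observe()["eef_pos"])[:2]-[.492,.269])))
E
```

```text
[[ 0.03408182  0.01404536]
 [-0.03538352  0.017983  ]] [0.00051564 0.00527001]
```

Request:
carry_out --motion '[[[-0.1, 0.3, 0], [0, 0, 0]], [[0, 0, -0.7], [0, 0, 0]], [[0, 0, -0.7], [0, 0, 0]], [[0, 0, -0.4], [0, 0, 0]], [[0, 0, 0], [0, 0, 0]]]'

```text
t: 13.85
eef_pos: [0.4892, 0.2767, 0.0842]
ee_rot: [0.991, 0.132, -0.001, 0.0]
ft_force: [0.2, 0.8, -4.2]
opening: 0.0563
finger_force: 14.1
```

Request:
carry_out --motion '[[[0, 0, -0.4], [0, 0, 0]], [[0, 0, -0.5], [0, 0, 0]], [[0, 0, -0.5], [0, 0, 0]], [[0, 0, -0.3], [0, 0, 0]], [[0, 0, 0], [0, 0, 0]]]'

```text
t: 14.48
eef_pos: [0.4895, 0.2769, 0.0676]
ee_rot: [0.991, 0.132, -0.0, 0.0]
ft_force: [0.7, 0.4, -4.6]
opening: 0.0559
finger_force: 14.1
```

Request:
carry_out --motion '[[[0, 0, -0.2], [0, 0, 0]], [[0, 0, -0.2], [0, 0, 0]], [[0, 0, -0.15], [0, 0, 0]], [[0, 0, -0.1], [0, 0, 0]], [[0, 0, 0], [0, 0, 0]]]'

```text
t: 15.1
eef_pos: [0.4897, 0.277, 0.0614]
ee_rot: [0.991, 0.132, -0.0, 0.0]
ft_force: [-0.6, 0.7, -3.8]
opening: 0.0562
finger_force: 14.1
```

Request:
carry_out --motion '[[[0, 0, -0.1], [0, 0, 0]], [[0, 0, -0.05], [0, 0, 0]], [[0, 0, 0], [0, 0, 0]]]'

```text
t: 15.48
eef_pos: [0.4897, 0.277, 0.0599]
ee_rot: [0.991, 0.132, -0.0, 0.0]
ft_force: [0.1, -0.4, -4.4]
opening: 0.0563
finger_force: 14.1
```

Request:
carry_out --motion '[[[0, 0, -0.05], [0, 0, 0]], [[0, 0, -0.05], [0, 0, 0]], [[0, 0, 0], [0, 0, 0]]]'

```text
t: 15.85
eef_pos: [0.4896, 0.277, 0.0589]
ee_rot: [0.991, 0.132, -0.0, 0.0]
ft_force: [-0.6, -0.1, -4.0]
opening: 0.0559
finger_force: 14.1
```

Request:
carry_out --motion '[[[0, 0, -0.05], [0, 0, 0]], [[0, 0, -0.05], [0, 0, 0]], [[0, 0, 0], [0, 0, 0]]]'

```text
t: 16.23
eef_pos: [0.4899, 0.2771, 0.0585]
ee_rot: [0.991, 0.132, 0.0, -0.0]
ft_force: [-1.0, -0.7, 2.6]
opening: 0.0563
finger_force: 14.0
```

Request:
carry_out --motion '[[[0, 0, 0], [0, 0, 0]], [[0, 0, 0], [0, 0, 0]]]' --gripper 69

```text
t: 16.48
eef_pos: [0.4898, 0.277, 0.0579]
ee_rot: [0.991, 0.132, 0.0, -0.0]
ft_force: [1.5, -0.0, -3.3]
opening: 0.0589
finger_force: 8.5
```

Request:
carry_out --motion '[[[0, 0, 0], [0, 0, 0]], [[0, 0, 0], [0, 0, 0]]]' --gripper 74

```text
t: 16.73
eef_pos: [0.4899, 0.2772, 0.0583]
ee_rot: [0.991, 0.132, 0.0, -0.0]
ft_force: [-0.3, 0.1, -0.4]
opening: 0.0633
finger_force: 0.3
```

Request:
carry_out --motion '[[[0, 0, 0], [0, 0, 0]], [[0, 0, 0], [0, 0, 0]], [[0, 0, 0], [0, 0, 0]], [[0, 0, 0], [0, 0, 0]]]' --gripper 100

```text
t: 17.23
eef_pos: [0.4898, 0.277, 0.058]
ee_rot: [0.991, 0.132, 0.0, -0.0]
ft_force: [-0.3, -0.4, 0.3]
opening: 0.0853
finger_force: 0.0
```

Request:
carry_out --motion '[[[0, 0, 0.5], [0, 0, 0]], [[0, 0, 1.5], [0, 0, 0]], [[0, 0, 3], [0, 0, 0]], [[0, 0, 4], [0, 0, 0]], [[0, 0, 5], [0, 0, 0]]]'

```text
t: 17.85
eef_pos: [0.4892, 0.2767, 0.1996]
ee_rot: [0.991, 0.132, -0.0, 0.0]
ft_force: [1.8, -0.4, 1.5]
opening: 0.0854
finger_force: 0.0
```

Request:
carry_out --motion '[[[0, 0, 4], [0, 0, 0]], [[0, -5, 2], [0, 0, 0]], [[0, -6, 0], [0, 0, 0]], [[0, -6, 0], [0, 0, 0]], [[0, 0, 0], [0, 0, 0]]]'

```text
t: 18.48
eef_pos: [0.49, 0.1033, 0.2596]
ee_rot: [0.992, 0.13, 0.001, 0.001]
ft_force: [0.3, 0.3, -0.3]
opening: 0.0854
finger_force: 0.0
```

```bash
python3 - <<'E'
from h import *
d=arm.camera("top");c=arm.camera("side")
A=cv2.resize(d["frame"][170:250,180:260],None,fx=5,fy=5,interpolation=cv2.INTER_CUBIC)
B=cv2.resize(c["frame"][215:295,235:315],None,fx=5,fy=5,interpolation=cv2.INTER_CUBIC)
cv2.imwrite("pics/p2.png",np.hstack([A,B])[...,::-1])
E
```

```text
(no output)
```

View pics/p2.png

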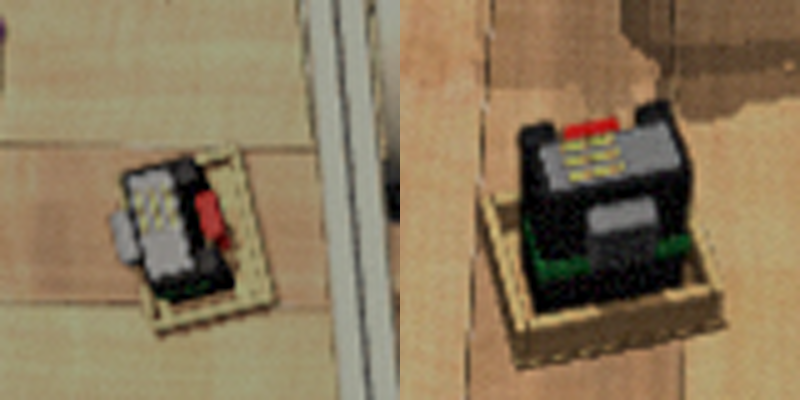

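The pack stands upright inside the tray walls: top crop (170,225), side crop (605,220). The tab is intact and the gripper is clear.

```bash
python3 -c "
from cell import arm
print(arm.job_done())"
```

```text
the job is handed in; nothing more can be done
None
```

The battery pack is out of the charger and standing upright in the tray, tab intact: finger force on the tab stayed near 14 N, below the 18 N limit. The gripper is clear, I handed the job in at about 18.6 s, and no verdict was returned.

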